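# Chock a power module in its spring test nest and hold it down flush

## Robot

A 6-joint arm with a two-finger parallel gripper is mounted at the origin on the work surface. World frame = base frame: x ahead of the robot, y to its left, z up, the work surface at z = 0. Lengths are in mm, angles in rad, forces in N, time in s.
With the tool pointing down it reaches from about 350 to 775 mm from the base axis. Payload 7.3 kg.
Tool frame: the origin (TCP) lies midway between the tips of the shut fingers; the grasp point (between the pads) lies 19 mm behind it; z points along the fingers, y is the line along which they close (so a half turn about z gives the same grasp; the last joint's range is limited). The gripper opens to 92 mm and grips with 3 to 60 N. Pads are 19 mm wide; open, the fingers measure 130 mm over their backs; the gripper's body (75 mm by 190 mm) begins 47 mm behind the grasp point.
Start: joints at [1.163, 0.342, 1.524, -0, 1.275, -0.146], TCP at [135.865, 507.135, 226.741] pointing down, gripper open.
Joint ranges: [-2.53, 2.53], [-0.77, 2.02], [0.04, 2.7], [-1, 4.14], [0.28, 2.66], [-3.11, 3.11]. Speed limits (rad/s): [2.57, 2.57, 3.14, 3.14, 3.14, 3.14].

## Interface

Orientations are given as [roll, pitch, yaw] about the fixed x, y, z axes, in that order (R = Rz(yaw) Ry(pitch) Rx(roll)).
In Python, from plant import monitor, optics, workorder gives the robot as it stands. The module is installed in compiled form; this text tells all that it offers.
- The arm moves only by the tool servo_tool, never from a script. Its arguments are lists of equal length, an entry for each row: "linear": the shift along the tool's x, y, z as a fraction of full scale, a list of three; "spin": the turn about the tool's z as a fraction of full scale. In form: {"linear": [[dx, dy, dz], ...], "spin": [spin, ...]}. A call has exactly 8 rows; each row shifts and turns the commanded pose from where the row before left it, along the tool's axes as they then stand; what a row does not reach is not made up. Full scale, the value 1, is 200 mm for a shift and 90 degrees for a turn. A row lasts 1/8 s, in which the tool goes at most 62.5 mm and 10.7 degrees, less where a joint would pass 70% of its speed; a pose out of reach is approached as far as the arm can. A call with a number of a shift or a turn outside -1 to 1 is refused whole. A call with a gripper value outside its range is refused whole. "hand" is the opening, from -1 (shut) to 1 (fully open), set as the call begins (left out, the last holds). The fingers move at their own pace and stop on an object; the grip force is fixed at half the most. Time passes only in rows, so rows that do not move let the fingers close, or fill a call up. It gives the time, the measured TCP pose, the force, the opening and the grip force at its end, in the units of the state.
- monitor.get_obs(): the state, without advancing time (a new reading comes with each control period).
- optics.capture(name): name is "scene" or "top" or "wrist"; returns a dict with "frame" (420x560x3 uint8, blue, green, red), "K" (3x3 intrinsics, pixels), "world_to_cam" (4x4, takes a point from world to camera coordinates). Camera axes: x right, y down, z forward; pixel columns grow to the right and rows downward; lengths in mm; the calibration is good to about 2 mm. A picture is of the moment at which its call begins. There is no depth.
- workorder.close_job(): hands the job in; it is judged then, once.
The state is a dict: "time": time; "joint_positions": joint angles; "dq": joint speeds; "tau": joint torques, N m; "tool_pos": TCP position; "tcp_rot": TCP orientation; "contact_force": force on the tool from outside, world axes, zero at the start; "moment": the same for the moment, N m; "grip_width": finger opening in mm; "finger_force": force on a finger pad.
Only numpy, scipy, OpenCV 4.12 (cv2) and the standard library are available. Lean on these libraries where they do the work, as an engineer would, in place of code of your own. Each camera call takes 0.05 s, during which the arm holds its last target. There are 200 camera calls.

## Task

Stand the 12 mm thick black spacer upright in the one gap between the power module and the stepped stops of its test nest that is wide enough for it, with its foot fully down on the nest floor, and let go of it. Then press the sprung module down with the fingers until it is fully home, its top flush with the nest's rim, and finish while still holding it pressed there: do not let it up. Leave the thick block, the wedge and the other bench things where they are.

Things in the scene. Friction and masses are not known exactly. Their poses are not given: they have to be found in the camera images.
- nest: Fixed test nest (mm): dark base 130 x 114 x 10, white walls 18 high round a pocket 100 (x) by 80 (y). Origin: centre of underside, on the bench, z up. Pocket floor z = 10, rim (tops of walls and stops) z = 28. Inner face y = +40 is the plain fence the module lies against; inner face y = -40 carries three stops side by side at x = -32, 0, +32, their order changes.
- platen (a joint): Sprung platen under the module, in the nest: 0 = up, 0.006 m = module fully home. Pushing the module home takes about 8 N, then it meets rigid pads.
- module: Loose power module 96 (x) x 60 (y) x 14 thick, black, aluminium top, 0.2 kg. Origin: centre of underside, axes as the nest's. It lies on the platen within 1 mm of the fence (centre at nest y about +9.5, so its -y edge at about -20.5), x play 2. At rest its underside is 20 and its top 34 above the bench (6 above the rim); pressed home underside 14, top 28, flush with the rim.
- stop_a: Fixed white stop block 30 long (x), 18 high, reaching 15 from the nest's -y wall towards the module: leaves a gap of about 5. Origin: in the wall's inner face (nest y = -40), middle of its length, at pocket-floor height; y points to the module.
- stop_b: Fixed white stop block like stop_a but reaching 11: leaves a gap of about 9.
- stop_c: Fixed white stop block like stop_a but reaching only 5: leaves a gap of about 15 to the module, 34 to 36 long in x (down to 14 if the module is off the fence; it slides easily).
- spacer: Loose black plastic spacer, upright rectangular block 24 (x) x 12 (y, its thickness) x 55 high, about 30 g, standing free on the bench. Origin: centre of its foot. Standing in the gap on the pocket floor its top is 65 above the bench, and its length x lies along the nest's x.
- thick_block: Bystander: upright black block 24 (x) x 22 (y) x 55 high, too thick for any gap, standing 65 to 85 from the spacer, off its +x end. Origin: centre of its foot.
- wedge: Bystander: low black wedge 60 (x) x 22 x about 20 high at its +x end, lying 80 to 95 from the spacer, off its -x end. Origin: under its middle.
- driver: Bystander: screwdriver lying at the far side of the work area.
- tape_roll: Bystander: cardboard tape roll, 90 across, 24 high, lying to the far left.
- cleaner: Bystander: grey bottle, 52 across, 130 high, at the far right.
- screw_dish: Bystander: steel dish, 80 across, 25 high, at the right.
Mind the look-alikes: they are no part of the job. Of the things like the module, leave any that is purple; of the rest the larger one is meant.

How it is judged (in metres and radians):
On the way:
1. the spacer stands let go in the wide gap, foot on the nest floor, with the module still up on its springs (z of spacer in the frame of stop_c between -0.003 and 0.003 m and x of spacer in the frame of stop_c between -0.009 and 0.009 m and y of spacer in the frame of stop_c between 0.009 and 0.0165 m and angle between spacer's own z axis and vertical below 0.12 rad and contact force between the fingers and spacer below 0.5 N and z of module in the frame of nest above 0.0175 m), for 0.2 s.
At the end, for the whole second after the job is handed in: Spacer untouched, upright (0.12 rad) in the gap before stop_c, foot within 3 mm of the pocket floor; module within 3.5 mm of the fence, level (0.035 rad), within 1.5 mm of fully down, and pressed by the fingers with over 4 N through the last second (z of spacer in the frame of stop_c between -0.003 and 0.003 m and x of spacer in the frame of stop_c between -0.009 and 0.009 m and y of spacer in the frame of stop_c between 0.009 and 0.0165 m and angle between spacer's own z axis and vertical below 0.12 rad and contact force between the fingers and spacer below 0.5 N and z of module in the frame of nest below 0.0155 m and angle between the z axis of module and the z axis of nest, either way round below 0.035 rad and y of module in the frame of nest between 0.0065 and 0.0125 m and contact force between the fingers and module above 4 N); the arm keeps its last pose, push and grip.
It fails at once if the thick block, wedge, screwdriver, tape roll, bottle or dish is moved more than 20 mm (distance of any of thick_block, wedge, driver, tape_roll, cleaner, screw_dish from where it was at the start of the episode above 0.02 m).
It also fails if it takes over 51 s, if anything falls off the work surface, if the arm or the gripper's body presses on something with over 40 N, if the wrist force passes 120 N, or if a joint passes its speed limit or range.

## Working session

There is one attempt and no reset: what is moved stays moved. The work goes in short steps, Python scripts to look and compute and a tool call to move; the robot and the scene stay as the last step left them, time stands still between calls to the robot, and variables do not carry over. Pictures are saved under pics/ and viewed, at most 10 in all, crops included, and the job is handed in when it is done.

Besides the shell and the picture viewer there is one more tool, called as a command line: name --pt "numbers of a row" for each row, then --argument value for the rest. servo_tool: Moves the arm, as the interface text tells. Shift numbers are shares of 200 mm and turn numbers shares of 90 degrees, none past 1 either way. Its arguments: {"type":"object","properties":{"linear":{"type":"array","items":{"type":"array","items":{"type":"number","minimum":-1,"maximum":1}}},"spin":{"type":"array","items":{"type":"number","minimum":-1,"maximum":1}},"hand":{"type":"number"}},"required":["linear","spin"]}

```bash
mkdir -p pics
cat > h.py <<'E'
import numpy as np, cv2, pickle
from plant import monitor, optics, workorder
def cap(n,tag):
    d=optics.capture(n); cv2.imwrite(f'pics/{tag}.png',d['frame']); pickle.dump(d,open(f'pics/{tag}.pkl','wb')); return d
def load(tag): return pickle.load(open(f'pics/{tag}.pkl','rb'))
def ray(d,uv):
    T=np.array(d['world_to_cam']);K=np.array(d['K']);R=T[:3,:3];c=-R.T@T[:3,3]
    return c,R.T@np.linalg.inv(K)@np.array([uv[0],uv[1],1.])
def onz(d,uv,z):
    c,r=ray(d,uv); return c+r*(z-c[2])/r[2]
def proj(d,p):
    T=np.array(d['world_to_cam']);q=np.array(d['K'])@(T[:3,:3]@np.array(p,float)+T[:3,3]); return q[:2]/q[2]
def tri(d1,u1,d2,u2):
    c1,a=ray(d1,u1);c2,b=ray(d2,u2);a/=np.linalg.norm(a);b/=np.linalg.norm(b)
    s=np.linalg.lstsq(np.c_[a,-b],c2-c1,rcond=None)[0]; p,q=c1+s[0]*a,c2+s[1]*b
    return (p+q)/2,np.linalg.norm(p-q)
E
python3 - <<'E'
from h import *
a=cap('scene','s0');b=cap('top','t0');w=cap('wrist','w0')
for d in(a,b,w): print(ray(d,(280,210)),d['K'][0][0])
print(monitor.get_obs())
E
```

```text
(array([ 932.05684492, -632.98785012,  826.36947462]), array([-0.36055293,  0.57868083, -0.73156949])) 486.0554320626575
(array([ 449.82737451,  -24.98568342, 1132.15924402]), array([ 0.10002337,  0.02704096, -0.99473484])) 489.86273613766474
(array([ 68.52474538, 524.66784773, 383.32307914]), array([ 0.23520256, -0.06153421, -0.97014108])) 362.4010238607013
{'time': 0.15, 'joint_positions': array([ 1.16299903e+00,  3.42527280e-01,  1.52476338e+00, -5.51968451e-07,
        1.27537319e+00, -1.46004793e-01]), 'dq': array([-0.00067147, -0.00291807, -0.00335714, -0.00031868, -0.00030736,
        0.00135129]), 'tau': array([ 2.66820507e-04, -4.31480742e+01, -2.44347382e+01,  7.17251538e-02,
        5.40744408e-02, -7.01697149e-05]), 'tool_pos': array([135.74480978, 506.85598069, 226.23492284]), 'tcp_rot': array([-3.14053278e+00, -1.55322366e-04,  2.87980023e+00]), 'contact_force': array([ 1.15185053, -0.59004443, -0.26674778]), 'moment': array([-0.0227172 ,  0.01823304, -0.05053062]), 'finger_force': 0.0, 'grip_width': 91.75952982655653}
```

View pics/t0.png

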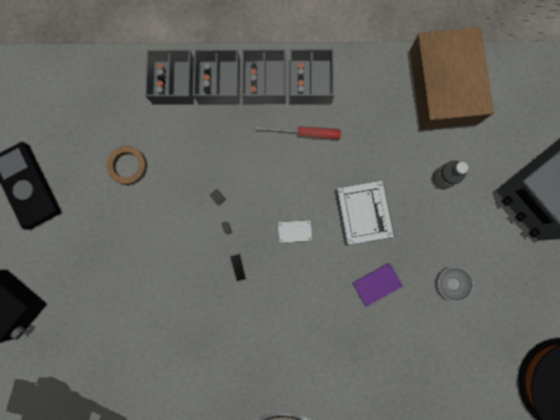

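View pics/s0.png

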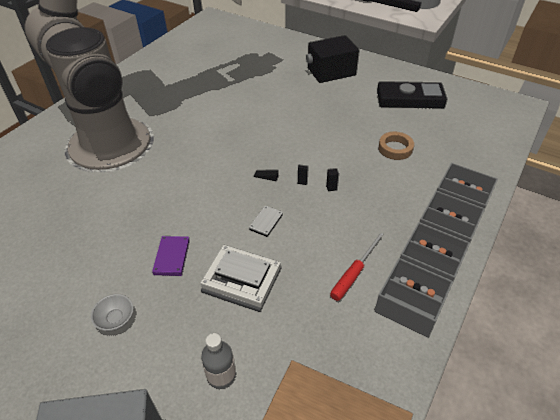

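The top view shows black candidates at (218,197) thick block, (227,228) thin spacer and (238,267) wedge. The module candidates are the one in the nest (365,213), a small white one (295,231) and a purple one (377,284). I choose the spacer at (227,228) and the module in the nest, and check both in a close crop.

Run:
```python
from h import *
a=load('s0')['frame'];b=load('t0')['frame']
f=lambda i,x,y,w,h,W,H:cv2.resize(i[y:y+h,x:x+w],(W,H),interpolation=cv2.INTER_CUBIC)
L=np.vstack([f(b,330,172,70,80,350,400),f(b,200,180,70,40*1,350,200)])
Rr=np.vstack([f(a,195,240,90,70,450,350),f(a,245,155,100,50,450,250)])
cv2.imwrite('pics/c0.png',np.hstack([L,Rr]))
```

```text
(no output)
```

View pics/c0.png

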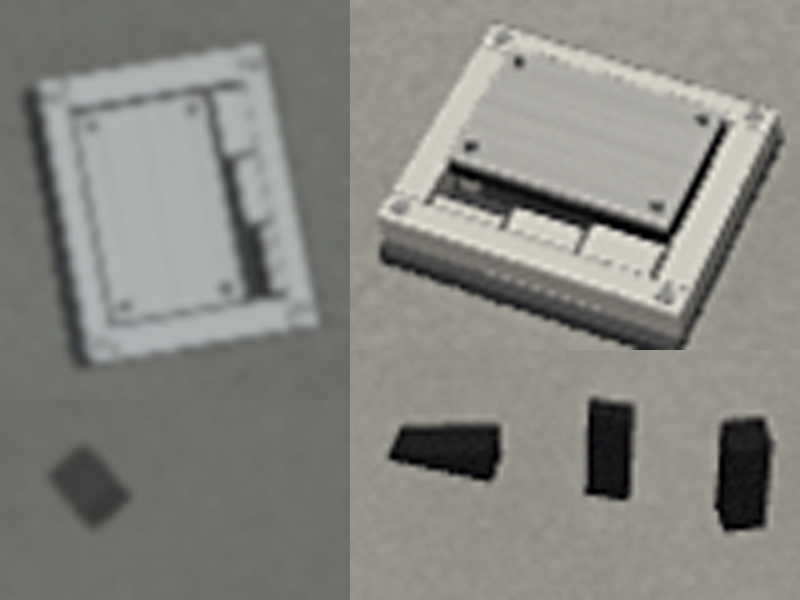

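Run:
```python
from h import *
b=load('t0');a=load('s0')
for p,z in [((218,197),0),((227,228),0),((238,267),0),((365,213),28),((295,231),10),((377,284),10),((319,133),15)]: print(p,onz(b,p,z).round())
def blobs(d,x,y,w,h,th):
    g=d['frame'].max(2)[y:y+h,x:x+w]; m=(g<th).astype(np.uint8)
    for c in cv2.findContours(m,cv2.RETR_EXTERNAL,cv2.CHAIN_APPROX_NONE)[0]:
        if cv2.contourArea(c)>25:
            (cx,cy),s,an=cv2.minAreaRect(c);bx=cv2.boundingRect(c);print((cx+x,cy+y),s,an,'bb',bx[0]+x,bx[1]+y,bx[2:])
blobs(b,200,180,70,110,60);blobs(a,245,155,100,50,60)
for n,d in(('t',b),('s',a)):
  x,y,w,h=(325,170,80,85) if n=='t' else (190,235,100,80)
  g=d['frame'].min(2)[y:y+h,x:x+w]
  m=(g>150).astype(np.uint8)
  m=cv2.morphologyEx(m,cv2.MORPH_CLOSE,np.ones((9,9)))
  c=max(cv2.findContours(m,0,1)[0],key=cv2.contourArea)
  print(n,[ (q+[x,y]).round(1).tolist() for q in cv2.boxPoints(cv2.minAreaRect(c))],(cv2.approxPolyDP(c,4,True)[:,0]+[x,y]).tolist())
```

```text
(218, 197) [594. 151.   0.]
(227, 228) [522. 129.   0.]
(238, 267) [432. 102.   0.]
(365, 213) [ 554. -187.   28.]
(295, 231) [514. -29.  10.]
(377, 284) [ 395. -214.   10.]
(319, 133) [743. -85.  15.]
(237.73529815673828, 267.44117736816406) (24.981168746948242, 8.973817825317383) 75.96376037597656 bb 231 255 (14, 26)
(265.5, 175.0) (10.0, 23.0) 90.0 bb 254 170 (24, 11)
(331.5, 179.5) (21.0, 11.0) 90.0 bb 326 169 (12, 22)
(302.1092300415039, 174.5338478088379) (9.263493537902832, 18.804336547851562) 3.1798300743103027 bb 297 165 (11, 20)
t [[337.9, 188.2], [382.1, 180.2], [392.3, 236.0], [348.1, 244.0]] [[380, 181], [339, 188], [349, 243], [392, 236]]
s [[199.9, 282.0], [227.1, 232.8], [284.7, 264.6], [257.5, 313.8]] [[223, 245], [200, 282], [261, 302], [273, 275], [280, 273], [280, 262], [243, 251], [242, 241], [241, 248]]
```

The crop shows the stop at the low (world −x) end of the nest leaves the wide gap, at about top pixel (381,225). The middle of the three blocks is the thin one. I move the wrist camera over the spacer.

servo_tool --pt "-0.26 -0.16 0" --pt "-0.26 -0.16 0" --pt "-0.26 -0.16 0" --pt "-0.26 -0.16 0" --pt "-0.26 -0.16 0" --pt "-0.26 -0.16 0" --pt "-0.26 -0.16 0" --pt "-0.26 -0.16 0" --spin '[0, 0, 0, 0, 0, 0, 0, 0]' --hand 1

```text
time: 1.15
tool_pos: [472.5, 150.5, 226.7]
tcp_rot: [3.141, -0.0, 2.88]
contact_force: [1.5, 1.0, -0.3]
grip_width: 91.3
finger_force: 0.0
```

servo_tool --pt "0 0 0" --pt "0 0 0" --pt "0 0 0" --pt "0 0 0" --pt "0 0 0" --pt "0 0 0" --pt "0 0 0" --pt "0 0 0" --spin '[-0.09, -0.09, -0.09, -0.08, 0, 0, 0, 0]'

```text
time: 2.15
tool_pos: [471.4, 152.2, 226.7]
tcp_rot: [3.142, -0.0, -2.854]
contact_force: [-0.5, 0.6, -0.4]
grip_width: 91.6
finger_force: 0.0
```

Run:
```python
from h import *
o=monitor.get_obs();print(o['tool_pos'],o['tcp_rot'])
w=cap('wrist','w1')
g=w['frame'].max(2);m=(g<45).astype(np.uint8)
for c in cv2.findContours(m,0,1)[0]:
    if cv2.contourArea(c)>150: print(cv2.contourArea(c),cv2.boundingRect(c),cv2.approxPolyDP(c,3,True)[:,0].tolist())
```

```text
[471.40846067 152.1931807  226.70439466] [ 3.14150522e+00 -6.18584786e-06 -2.85428086e+00]
390.5 (394, 319, 24, 30) [[394, 320], [408, 347], [414, 348], [416, 320]]
378.5 (141, 319, 23, 30) [[163, 320], [141, 320], [144, 348], [149, 347]]
320.5 (152, 264, 29, 23) [[178, 267], [175, 264], [178, 269], [171, 273], [173, 268], [165, 272], [165, 268], [165, 274], [159, 275], [152, 285], [180, 285]]
7211.5 (451, 255, 109, 98) [[465, 257], [461, 286], [456, 289], [477, 289], [463, 287], [463, 280], [471, 271], [485, 272], [498, 292], [501, 314], [496, 331], [488, 337], [476, 334], [465, 319], [455, 319], [452, 352], [488, 352], [492, 346], [559, 346], [559, 255]]
506.0 (377, 255, 31, 33) [[381, 255], [377, 286], [407, 287]]
32206.5 (0, 255, 560, 165) [[0, 255], [0, 291], [27, 292], [24, 301], [16, 298], [15, 305], [12, 299], [10, 305], [9, 300], [0, 306], [16, 308], [0, 311], [4, 313], [0, 313], [0, 402], [65, 402], [69, 397], [366, 396], [381, 401], [393, 419], [559, 419], [557, 359], [109, 360], [102, 319], [92, 319], [74, 337], [66, 336], [57, 320], [59, 292], [75, 269], [87, 271], [96, 286], [89, 258], [81, 261], [78, 256], [72, 260], [68, 256]]
423.0 (232, 130, 22, 37) [[253, 130], [242, 147], [233, 148], [233, 165], [253, 164]]
```

View pics/w1.png

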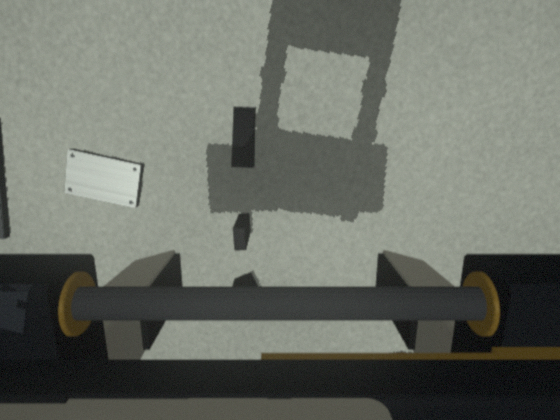

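The wrist view is upside down: the wedge is at (244,137), the spacer at (241,231), and the thick block is half hidden at (245,280). I shift forward so the spacer lies clear of the gripper.

servo_tool --pt "-0.1 -0.07 0" --pt "-0.1 -0.07 0" --pt "-0.12 -0.08 0" --pt "0 0 0" --pt "0 0 0" --pt "0 0 0" --pt "0 0 0" --pt "0 0 0" --spin '[0, 0, 0, 0, 0, 0, 0, 0]'

```text
time: 3.2
tool_pos: [545.0, 128.4, 226.9]
tcp_rot: [3.142, 0.0, -2.853]
contact_force: [-0.1, -0.1, 0.1]
grip_width: 91.4
finger_force: 0.0
```

Run:
```python
from h import *
w=cap('wrist','w2'); print(monitor.get_obs()['tool_pos'])
cv2.imwrite('pics/c2.png',cv2.resize(w['frame'][40:260,180:400],(600,600),interpolation=cv2.INTER_CUBIC))
```

```text
[545.12652225 128.3026338  226.86910552]
```

View pics/c2.png

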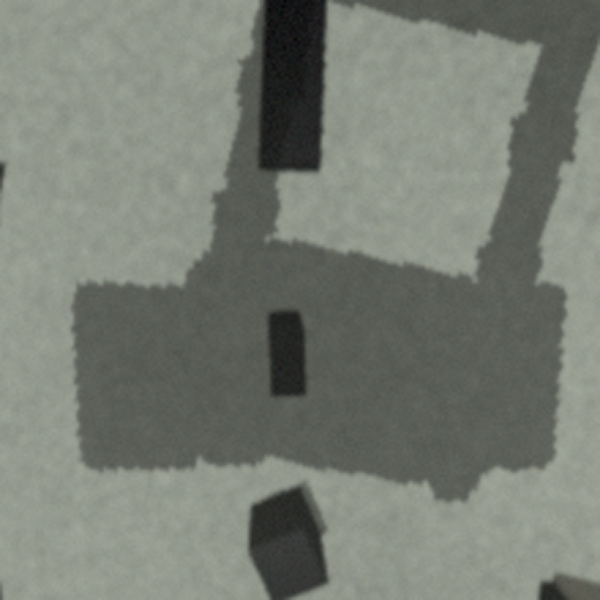

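The crop shows the spacer at (269–306, 312–396), upright and nearly aligned with the image columns. The wedge is above it and the thick block below.

Run:
```python
from h import *
w=load('w2');w1=load('w1');t=load('t0')
def seg(d,x,y,ww,hh,th):
    g=cv2.GaussianBlur(d['frame'],(0,0),.7).max(2)[y:y+hh,x:x+ww]
    m=(g<th).astype(np.uint8)
    c=max(cv2.findContours(m,0,1)[0],key=cv2.contourArea)
    return cv2.minAreaRect(c), (cv2.approxPolyDP(c,1.5,True)[:,0]+[x,y]).tolist()
print(w['frame'][165,270:304].max(1)); print(w['frame'][145:195,286].max(1))
print(w1['frame'][205:260,242].max(1)); print(w1['frame'][230,225:260].max(1))
print(t['frame'][228,218:238].max(1))
for th in(50,60): print(seg(w,265,140,40,55,th))
for th in(55,65,75): print(seg(w1,225,200,35,53,th))
for th in(70,80): print(seg(t,217,215,22,25,th))
# height from two wrist views: spacer's -x top edge / foot; ground predictions
print(onz(w,(279.4,185.2),55),onz(w,(292.2,184.8),55))
```

```text
[94 92 91 93 90 90 91 85 71 49 41 41 34 40 37 36 41 36 39 42 38 60 82 94
 95 89 96 95 93 90 95 95 93 95]
[91 92 92 92 91 95 90 85 74 52 37 36 33 33 38 38 36 31 38 35 41 35 37 34
 31 37 40 40 34 37 37 38 34 38 41 38 39 40 37 50 77 92 99 96 97 98 96 97
 92 95]
[ 96  96  94  95  98  96  96  87  69  51  40  44  43  45  51  49  49  43
  47  49  46  45  50  54  57  61  64  64  59  61  63  59  64  62  62  61
  62  62  60  59  58  62  58  60  81 126 151 158 162 159 159 157 155 155
 157]
[157 154 158 157 156 151 146 123  80  63  65  60  62  60  61  65  62  61
  62  57  49  46  49  49  52  69  90 112 144 154 155 152 149 152 152]
[111 112 112 108  95  76  67  67  66  65  63  62  74  95 109 113 113 113
 113 113]
(((19.5, 29.0), (28.0, 11.0), 90.0), [[280, 155], [280, 183], [290, 183], [289, 156]])
(((20.0, 29.0), (30.0, 12.0), 90.0), [[279, 155], [280, 184], [290, 184], [290, 158], [288, 154]])
(((17.0, 28.0), (28.0, 12.0), 90.0), [[242, 214], [239, 216], [236, 227], [241, 227], [245, 230], [245, 242], [248, 233], [248, 215]])
(((16.5, 30.5), (15.0, 35.0), 0.0), [[247, 213], [239, 215], [234, 228], [236, 248], [244, 247], [249, 232]])
(((17.0, 30.5), (35.0, 16.0), 90.0), [[248, 213], [240, 214], [234, 226], [235, 248], [245, 247], [250, 230]])
(((9.550000190734863, 12.649999618530273), (10.435514450073242, 5.059643268585205), 71.56504821777344), [[224, 223], [226, 232], [230, 232], [228, 224]])
(((9.350001335144043, 12.549999237060547), (12.016654968261719, 6.640782356262207), 71.56504821777344), [[224, 222], [222, 224], [225, 232], [229, 233], [231, 231], [229, 225]])
[534.63585415 125.47485273  55.        ] [530.94144924 136.64887635  55.        ]
```

Run:
```python
from h import *
w=load('w2');w1=load('w1');t=load('t0')
print(tri(w,(285.4,184.7),w1,(240.2,249.3)))
print(tri(w,(285.4,184.7),t,(227.2,224.5)))
for r in (160,170,180):
    for d,c0,c1 in((w,268,302),):
        v=d['frame'][r-2:r+3,c0:c1].max(2).mean(0); i=np.where(v<66)[0]
        a,b=i[0],i[-1]; print(r,c0+a-(66-v[a])/(v[a-1]-v[a]),c0+b+(66-v[b])/(v[b+1]-v[b]))
for uv in ((285.4,184.7),): print(onz(w,uv,55))
o=monitor.get_obs();print(o['tool_pos'],o['tcp_rot'])
print(proj(w,(522,129,0)),proj(w,(522,129,55)))
```

```text
(array([533.38031843, 130.86716225,  50.25083028]), np.float64(0.18187507245204074))
(array([529.40052444, 125.91590701,  53.12715509]), np.float64(11.852934167927158))
160 277.96638655462186 290.89473684210526
170 278.39166666666665 291.38461538461536
180 278.68345323741005 291.6796875
[532.62549164 130.62973284  55.        ]
[545.12652225 128.3026338  226.86910552] [ 3.14156163e+00  2.07375074e-04 -2.85340222e+00]
[285.90118144 165.61721796] [287.04936095 173.15043144]
```

Run:
```python
from h import *
w=load('w2')
for a,b in(((278.0,160),(278.75,180)),((290.9,160),(291.7,180)),((284.45,162),(285.3,182))):
    d=onz(w,b,54)-onz(w,a,54); print(np.arctan2(d[1],d[0]),np.linalg.norm(d))
th=np.arctan2(d[1],d[0]); e=onz(w,(285.4,184.7),55); c=e-12*np.array([np.cos(th),np.sin(th),0]); print('centre',c)
psi=monitor.get_obs()['tcp_rot'][2]; p=monitor.get_obs()['tool_pos']
X=np.array([np.cos(psi),np.sin(psi),0]);Y=np.array([np.sin(psi),-np.cos(psi),0])
print('tool delta',(c-p)@X,(c-p)@Y,'turn about world z',th-(psi+np.pi))
```

```text
0.3248958060156713 18.278564989074646
0.33660036370585994 18.287400899963032
0.33445329533653184 18.338131169402676
centre [521.29041274 126.69069916  55.        ]
tool delta 23.311243003889874 5.229187280540113 turn about world z 0.04626286653069017
```

servo_tool --pt "0.0585 0.013 0" --pt "0.0585 0.013 0.1" --pt "0 0 0.2" --pt "0 0 0.2" --pt "0 0 0.2" --pt "0 0 0.15" --pt "0 0 0.1" --pt "0 0 0.035" --spin '[-0.03, 0, 0, 0, 0, 0, 0, 0]'

```text
time: 4.25
tool_pos: [520.8, 125.9, 28.6]
tcp_rot: [3.141, -0.002, -2.807]
contact_force: [-0.1, -0.3, -0.0]
grip_width: 92.1
finger_force: 0.0
```

servo_tool --pt "0 0 0" --pt "0 0 0" --pt "0 0 0" --pt "0 0 0" --pt "0 0 0" --pt "0 0 0" --pt "0 0 0" --pt "0 0 0" --spin '[0, 0, 0, 0, 0, 0, 0, 0]' --hand -1

```text
time: 5.25
tool_pos: [521.4, 126.0, 29.7]
tcp_rot: [3.142, 0.0, -2.806]
contact_force: [0.8, -0.3, 0.2]
grip_width: 16.3
finger_force: 0.0
```

servo_tool --pt "0 0 0" --pt "0 0 0" --pt "0 0 0" --pt "0 0 0" --pt "0 0 -0.05" --pt "0 0 -0.2" --pt "0 0 -0.25" --pt "0 0 -0.25" --spin '[0, 0, 0, 0, 0, 0, 0, 0]'

```text
time: 6.25
tool_pos: [521.2, 125.9, 181.9]
tcp_rot: [-3.142, 0.0, -2.806]
contact_force: [0.8, -0.7, -0.4]
grip_width: 11.8
finger_force: 30.0
```

Run:
```python
from h import *
o=monitor.get_obs();print(o['tool_pos'],o['tcp_rot'],o['grip_width'],o['finger_force'])
t=load('t0')
C=[onz(t,p,28)[:2] for p in ((380.6,180.6),(338.4,187.7),(348.6,243.4),(392.2,235.8))]
for i in range(4): d=C[i]-C[i-1]; print(C[i],np.linalg.norm(d),np.degrees(np.arctan2(d[1],d[0])))
c=np.mean(C,0);yaw=np.arctan2(*((C[1]+C[0]-C[2]-C[3])[::-1]));R=np.array([[np.cos(yaw),-np.sin(yaw)],[np.sin(yaw),np.cos(yaw)]])
print(c,yaw,'gap',c+R@[-32,-28])
```

```text
[521.21923471 125.93239818 181.93626264] [-3.14156644e+00  4.35077091e-04 -2.80647101e+00] 11.780095954738723 29.999729096889496
[ 628.30171236 -223.40402595] 127.46792276248743 10.645278951297918
[ 611.95815747 -127.52593729] 97.2610902248928 99.67376127558221
[ 485.77603191 -149.18131596] 128.02688872357476 -170.26176585624637
[ 503.02755441 -246.95092985] 99.27996992624749 -79.9931220666628
[ 557.26586404 -186.76555227] 0.17786239068585616 gap [ 530.72462215 -219.98546315]
```

servo_tool --pt "0.025 -0.2 0" --pt "0.025 -0.29 0" --pt "0.025 -0.29 0" --pt "0.025 -0.29 0" --pt "0.025 -0.29 0" --pt "0.025 -0.2 0" --pt "0 -0.15 0" --pt "0 0 0" --spin '[0, 0, 0, 0, 0, 0, 0, 0.1]'

```text
time: 7.25
tool_pos: [605.7, -209.4, 180.0]
tcp_rot: [-3.141, 0.0, -2.97]
contact_force: [0.1, 0.4, 0.4]
grip_width: 11.8
finger_force: 30.0
```

servo_tool --pt "0 0 0" --pt "0 0 0" --pt "0 0 0" --pt "0 0 0" --pt "0 0 0" --pt "0 0 0" --pt "0 0 0" --pt "0 0 0" --spin '[0, 0, 0, 0, 0, 0, 0, 0]'

```text
time: 8.25
tool_pos: [605.6, -206.9, 179.7]
tcp_rot: [3.141, 0.0, -2.964]
contact_force: [0.2, -0.3, -0.4]
grip_width: 11.6
finger_force: 30.0
```

Run:
```python
from h import *
w=cap('wrist','w3'); o=monitor.get_obs();print(o['tool_pos'],o['tcp_rot'],proj(w,(531,-220,28)))
```

```text
[ 605.57637491 -206.90679498  179.69739744] [ 3.14151714e+00  7.67740724e-05 -2.96359014e+00] [279.61305252 111.29227691]
```

View pics/w3.png

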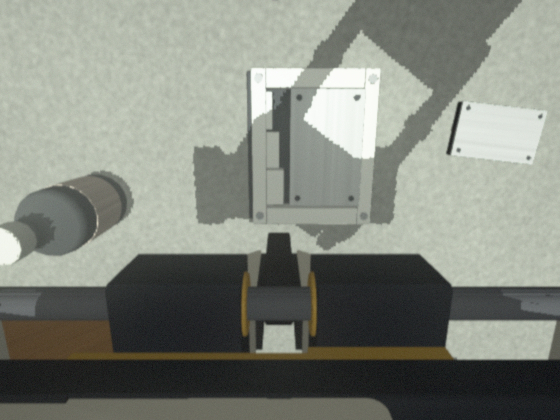

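The view shows the nest aligned with the image: outer rim about (250–379, 69–224), stops on the left (columns 265–284), and the module at columns 289–366. The wide gap is at the upper left, about (280,112). I enlarge it to measure.

Run:
```python
from h import *
w=load('w3');f=w['frame'][60:230,244:314]
cv2.imwrite('pics/c3.png',cv2.resize(cv2.convertScaleAbs(f,alpha=1.3),(246,600),interpolation=cv2.INTER_CUBIC))
for r in (95,105,112,120,127): print(r,w['frame'][r,246:312].max(1).tolist())
for c in (276,280,284): print(c,w['frame'][64:140,c].max(1).tolist())
```

```text
95 [178, 134, 118, 122, 148, 216, 249, 252, 253, 252, 253, 253, 252, 252, 253, 252, 252, 252, 251, 240, 247, 252, 252, 252, 251, 231, 151, 109, 119, 117, 120, 117, 120, 118, 117, 118, 112, 93, 79, 80, 77, 75, 79, 84, 105, 144, 151, 153, 152, 145, 134, 111, 91, 89, 96, 118, 140, 150, 151, 150, 154, 155, 152, 157, 155, 157]
105 [185, 141, 124, 125, 136, 199, 248, 252, 252, 252, 253, 253, 253, 252, 252, 253, 252, 252, 251, 243, 246, 252, 252, 253, 251, 238, 156, 99, 114, 115, 108, 102, 98, 87, 83, 84, 82, 80, 82, 74, 80, 78, 85, 89, 112, 142, 155, 151, 155, 150, 151, 152, 151, 151, 151, 151, 153, 153, 152, 152, 156, 156, 154, 156, 161, 206]
112 [182, 139, 121, 121, 131, 189, 246, 252, 252, 252, 252, 252, 253, 252, 252, 251, 241, 239, 245, 237, 231, 209, 186, 177, 171, 159, 118, 87, 83, 80, 82, 80, 79, 81, 83, 85, 83, 83, 85, 83, 80, 80, 82, 85, 114, 144, 152, 154, 155, 152, 149, 151, 149, 152, 154, 154, 153, 155, 159, 174, 182, 214, 247, 251, 252, 251]
120 [179, 144, 122, 122, 127, 171, 233, 214, 180, 173, 172, 171, 170, 173, 171, 171, 172, 173, 172, 161, 163, 171, 171, 172, 168, 160, 1
[... 840 characters left out ...]
72, 170, 171, 167]
280 [188, 190, 189, 199, 237, 251, 252, 253, 253, 253, 253, 252, 252, 252, 253, 253, 252, 252, 252, 253, 252, 251, 237, 183, 128, 116, 120, 122, 120, 121, 120, 117, 105, 95, 92, 91, 96, 108, 116, 98, 84, 83, 84, 81, 80, 80, 81, 82, 83, 82, 83, 84, 81, 79, 80, 81, 82, 82, 84, 80, 81, 79, 80, 82, 85, 82, 80, 86, 84, 86, 83, 83, 86, 86, 84, 85]
284 [195, 195, 193, 204, 236, 250, 252, 252, 253, 253, 252, 252, 252, 253, 253, 253, 253, 252, 253, 253, 252, 252, 246, 208, 140, 119, 116, 109, 100, 83, 80, 79, 79, 78, 80, 80, 81, 81, 82, 79, 78, 82, 84, 81, 80, 80, 79, 85, 85, 84, 85, 81, 83, 84, 83, 82, 82, 85, 81, 84, 81, 83, 82, 84, 82, 83, 83, 81, 82, 81, 80, 81, 83, 80, 76, 85]
```

View pics/c3.png

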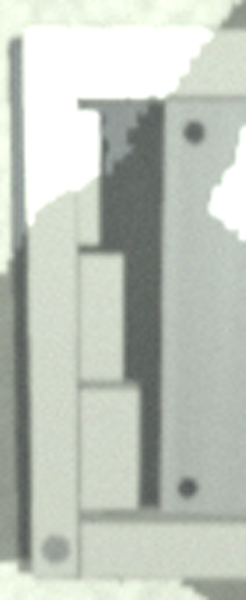

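Run:
```python
from h import *
w=load('w3');t=load('t0');o=monitor.get_obs();p=o['tool_pos'];psi=o['tcp_rot'][2]
X=np.array([np.cos(psi),np.sin(psi),0]);Y=np.array([np.sin(psi),-np.cos(psi),0]);Z=np.array([0,0,-1.])
for y in(-6,6):
  print('foot pred',proj(w,p+12*X+y*Y+29.5*Z),'top',proj(w,p+12*X+y*Y-25.5*Z))
for r in(236,240,250): print(r,w['frame'][r,260:300].max(1).tolist())
print(w['frame'][225:245,279].max(1).tolist())
print('h',tri(w,(250.8,68),t,(392.2,235.8)),tri(w,(379.5,69),t,(348.6,243.4)))
for n,uv,z in(('stopface row95',(272.1,95),28),('stopface row127',(272.1,127),28),('mod95',(290.1,95),34),('mod127',(289.8,127),34),('mod180',(289.5,180),34),('wall',(278,87.4),28),('stopb',(276,131.5),28)):
    q=onz(w,uv,z); d=q-p; print(n,q.round(1),'tool',(d@X).round(1),(d@Y).round(1))
```

```text
foot pred [268.37138471 229.78831915] top [264.47803094 271.25375968]
foot pred [290.64539436 229.77883073] top [295.07921839 271.24353827]
236 [190, 192, 192, 192, 191, 191, 187, 152, 88, 57, 49, 52, 53, 56, 49, 48, 48, 53, 51, 53, 53, 51, 50, 50, 49, 49, 51, 52, 51, 84, 143, 178, 189, 190, 192, 191, 188, 188, 187, 188]
240 [184, 184, 181, 180, 186, 187, 172, 111, 65, 55, 54, 52, 48, 51, 49, 49, 53, 51, 52, 47, 48, 53, 51, 50, 48, 46, 46, 47, 52, 67, 125, 174, 187, 187, 187, 188, 188, 187, 185, 184]
250 [153, 175, 189, 192, 195, 179, 116, 62, 45, 47, 51, 46, 43, 48, 45, 47, 43, 48, 45, 42, 44, 44, 44, 41, 49, 43, 48, 49, 45, 48, 67, 120, 173, 188, 185, 181, 171, 151, 140, 144]
[182, 188, 191, 190, 192, 190, 180, 135, 80, 53, 50, 53, 50, 51, 47, 47, 50, 48, 49, 51]
h (array([ 502.70177063, -247.96056063,   26.17627933]), np.float64(1.5140850750226795)) (array([ 485.76269989, -148.60385139,   32.45097493]), np.float64(0.30460459553702945))
stopface row95 [ 519.6 -228.2   28. ] tool 88.4 -5.8
stopface row127 [ 544.4 -223.9   28. ] tool 63.2 -5.9
mod95 [ 517.4 -214.    34. ] tool 88.0 8.6
mod127 [ 541.7 -209.7   34. ] tool 63.3 8.6
mod180 [ 584.4 -201.9   34. ] tool 19.9 8.6
wall [ 513.  -224.6   28. ] tool 94.2 -1.0
stopb [ 547.4 -220.1   28. ] tool 59.6 -2.7
```

servo_tool --pt "0.13 0.009 0" --pt "0.15 0 0" --pt "0.1 0 0.05" --pt "0 0 0.15" --pt "0 0 0.15" --pt "0 0 0.12" --pt "0 0 0.07" --pt "0 0 0" --spin '[0, 0, 0, 0, 0, 0, 0, 0]'

```text
time: 9.3
tool_pos: [530.1, -218.3, 71.0]
tcp_rot: [3.14, -0.001, -2.964]
contact_force: [0.1, -0.7, -0.8]
grip_width: 12.0
finger_force: 30.0
```

Run:
```python
from h import *
w=cap('wrist','w4');s=cap('scene','s4');o=monitor.get_obs();print(o['tool_pos'],o['tcp_rot'])
f=np.hstack([cv2.resize(w['frame'][120:320,190:370],(400,444),interpolation=cv2.INTER_CUBIC),cv2.resize(s['frame'][222:322,190:280],(400,444),interpolation=cv2.INTER_CUBIC)])
cv2.imwrite('pics/c4.png',f)
```

```text
[ 531.00230507 -218.85356855   72.48136955] [-3.14078904e+00  1.05804788e-03 -2.96351158e+00]
```

View pics/c4.png

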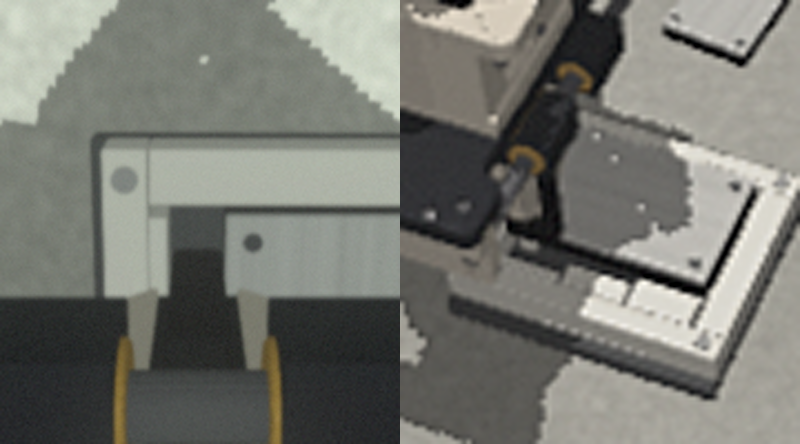

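The wrist crop shows the spacer's foot (columns 174–222) centred between the stop face (170) and the module edge (225). I lower it.

servo_tool --pt "0 0 0.02" --pt "0 0 0.025" --pt "0 0 0.03" --pt "0 0 0.03" --pt "0 0 0.03" --pt "0 0 0.015" --pt "0 0 0" --pt "0 0 0" --spin '[0, 0, 0, 0, 0, 0, 0, 0]'

```text
time: 10.4
tool_pos: [530.6, -218.6, 41.9]
tcp_rot: [-3.141, 0.0, -2.963]
contact_force: [-0.6, 0.7, 0.4]
grip_width: 12.0
finger_force: 30.0
```

servo_tool --pt "0 0 0.004" --pt "0 0 0.004" --pt "0 0 0.003" --pt "0 0 0.002" --pt "0 0 0" --pt "0 0 0" --pt "0 0 0" --pt "0 0 0" --spin '[0, 0, 0, 0, 0, 0, 0, 0]'

```text
time: 11.4
tool_pos: [530.5, -218.6, 39.7]
tcp_rot: [-3.141, 0.0, -2.964]
contact_force: [-2.1, 0.7, 5.7]
grip_width: 12.0
finger_force: 30.0
```

Contact of 5.7 N at TCP 39.7 matches the foot on the floor. I release and rise.

servo_tool --pt "0 0 0" --pt "0 0 0" --pt "0 0 0" --pt "0 0 0" --pt "0 0 0" --pt "0 0 0" --pt "0 0 0" --pt "0 0 0" --spin '[0, 0, 0, 0, 0, 0, 0, 0]' --hand -0.2

```text
time: 12.4
tool_pos: [530.5, -218.5, 39.1]
tcp_rot: [3.142, 0.0, -2.964]
contact_force: [0.8, 0.7, -0.7]
grip_width: 36.7
finger_force: 0.0
```

servo_tool --pt "0 0 -0.05" --pt "0 0 -0.1" --pt "0 0 -0.15" --pt "0 0 -0.2" --pt "-0.2 0 -0.1" --pt "-0.2 0 -0.1" --pt "0 0 0" --pt "0 0 0" --spin '[0, 0, 0, 0, 0, 0, 0, 0]'

```text
time: 13.4
tool_pos: [608.2, -204.2, 178.6]
tcp_rot: [3.141, -0.001, -2.963]
contact_force: [-0.4, -0.5, -0.4]
grip_width: 36.4
finger_force: 0.0
```

Run:
```python
from h import *
w=cap('wrist','w5');s=cap('scene','s5');o=monitor.get_obs();print(o['tool_pos'],o['tcp_rot'],o['contact_force'])
p=o['tool_pos'];psi=o['tcp_rot'][2]
f=np.hstack([cv2.resize(w['frame'][50:240,220:400],(400,422),interpolation=cv2.INTER_CUBIC),cv2.resize(s['frame'][222:322,190:290],(400,422),interpolation=cv2.INTER_CUBIC)])
cv2.imwrite('pics/c5.png',f)
```

```text
[ 607.84854043 -204.47192594  178.41802876] [ 3.14041911e+00 -1.85308154e-03 -2.96417695e+00] [-0.78445565  1.22750209 -0.49114114]
```

View pics/c5.png

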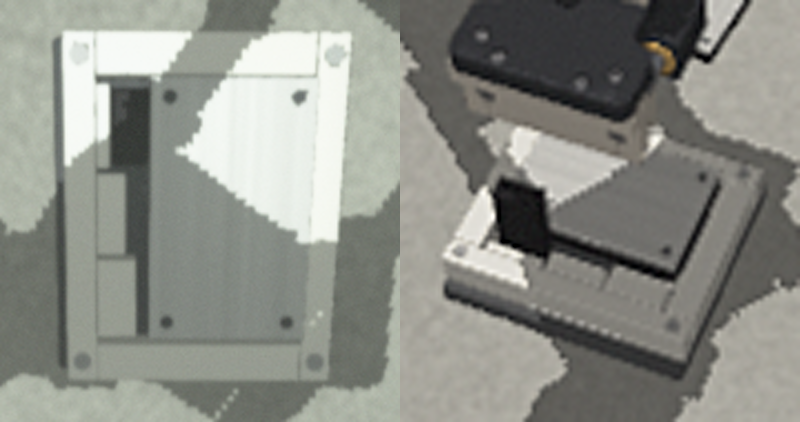

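The view shows the spacer standing upright and free in the wide gap (wrist crop about (130,125)) with the module still up. I now work out the module's centre from its four screw heads.

Run:
```python
from h import *
w=load('w5');o=monitor.get_obs();p=o['tool_pos'];psi=o['tcp_rot'][2]
X=np.array([np.cos(psi),np.sin(psi),0]);Y=np.array([np.sin(psi),-np.cos(psi),0])
k=180/400;q=[onz(w,(220+a*k,50+b*k),34) for a,b in((169,97),(299,97),(166,322),(286,322))]
c=np.mean(q,0);print(np.array(q).round(1),c,'tool',(c-p)@X,(c-p)@Y)
yaw=psi+np.pi;g=np.array([530.5,-218.6])+np.array([[np.cos(yaw),-np.sin(yaw)],[np.sin(yaw),np.cos(yaw)]])@[32,37.5]
d=np.r_[g,34]-p;print(g,d@X,d@Y)
```

```text
[[ 518.1 -206.8   34. ]
 [ 509.9 -161.3   34. ]
 [ 598.4 -192.6   34. ]
 [ 590.4 -147.4   34. ]] [ 554.19670715 -177.03035137   34.        ] tool 47.966598685863374 36.4796469208121
[ 555.37945702 -176.04106888] 46.62781940892636 37.24466140752379
```

servo_tool --pt "0.117 0.093 0" --pt "0.118 0.092 0" --pt "0 0 0" --pt "0 0 0" --pt "0 0 0.1" --pt "0 0 0.15" --pt "0 0 0.15" --pt "0 0 0.15" --spin '[0, 0, 0, 0, 0, 0, 0, 0]' --hand -1

```text
time: 14.5
tool_pos: [557.0, -177.0, 67.9]
tcp_rot: [-3.141, 0.0, -2.964]
contact_force: [-0.6, -0.2, -0.7]
grip_width: 0.4
finger_force: 0.0
```

servo_tool --pt "0 0 0.05" --pt "0 0 0.02" --pt "0 0 0" --pt "0 0 0.01" --pt "0 0 0.01" --pt "0 0 0.01" --pt "0 0 0" --pt "0 0 0" --spin '[0, 0, 0, 0, 0, 0, 0, 0]'

```text
time: 15.5
tool_pos: [556.4, -176.3, 49.1]
tcp_rot: [3.142, 0.0, -2.964]
contact_force: [-0.3, 1.3, -0.5]
grip_width: 0.5
finger_force: 0.0
```

servo_tool --pt "0 0 0.03" --pt "0 0 0.03" --pt "0 0 0.01" --pt "0 0 0.01" --pt "0 0 0.008" --pt "0 0 0.007" --pt "0 0 0.005" --pt "0 0 0" --spin '[0, 0, 0, 0, 0, 0, 0, 0]'

```text
time: 16.5
tool_pos: [556.1, -176.1, 29.5]
tcp_rot: [3.141, -0.0, -2.963]
contact_force: [-4.2, 1.4, 6.4]
grip_width: 0.7
finger_force: 3.4
```

servo_tool --pt "0 0 0.005" --pt "0 0 0.005" --pt "0 0 0.004" --pt "0 0 0" --pt "0 0 0" --pt "0 0 0" --pt "0 0 0" --pt "0 0 0" --spin '[0, 0, 0, 0, 0, 0, 0, 0]'

```text
time: 17.5
tool_pos: [556.1, -176.2, 28.2]
tcp_rot: [-3.141, 0.0, -2.963]
contact_force: [-7.6, 2.9, 16.9]
grip_width: 0.4
finger_force: 8.5
```

Run:
```python
from h import *
w=cap('wrist','w6');s=cap('scene','s6');o=monitor.get_obs();print(o['tool_pos'],o['contact_force'],o['time'])
f=np.hstack([cv2.resize(w['frame'][100:300,160:400],(400,422),interpolation=cv2.INTER_CUBIC),cv2.resize(s['frame'][222:322,190:290],(400,422),interpolation=cv2.INTER_CUBIC)])
cv2.imwrite('pics/c6.png',f)
```

```text
[ 556.14498992 -176.16365355   28.19750518] [-6.2240867   2.06555914 16.94952452] 17.6
```

View pics/c6.png

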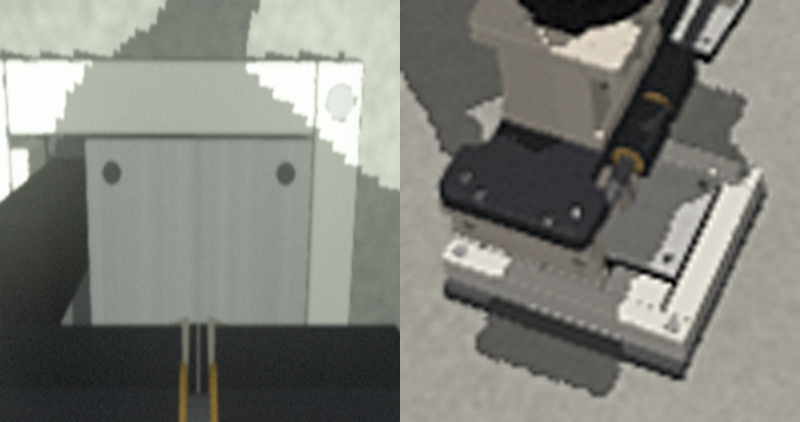

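The module is flush and against the fence, with the fingers on its centre. The spacer is the dark shape at the left (0–85, 160–325), so I check that it is upright against its predicted outline.

Run:
```python
from h import *
w=load('w6');yaw=-2.9635+np.pi;c=np.array([530.5,-218.6]);u=np.array([np.cos(yaw),np.sin(yaw)]);v=np.array([-u[1],u[0]])
for z in(30,65):
  for a,b in((-12,-6),(-12,6),(12,-6),(12,6)): print(z,a,b,((proj(w,[*(c+a*u+b*v),z])-[160,100])*[400/240,422/200]).round())
```

```text
30 -12 -6 [ 33. 166.]
30 -12 6 [ 79. 166.]
30 12 -6 [ 39. 278.]
30 12 6 [ 84. 278.]
65 -12 -6 [-13. 201.]
65 -12 6 [ 46. 201.]
65 12 -6 [ -3. 341.]
65 12 6 [ 54. 341.]
```

The outline matches an upright spacer: its edge runs from (84,278) to (62,325), as predicted. I hand in the job.

```bash
python3 -c "
from plant import workorder
print(workorder.close_job())"
```

```text
the job is handed in; nothing more can be done
None
```

The spacer is upright and let go in the wide gap with its foot on the nest floor, and I handed the job in with the module pressed flush with the rim under about 17 N; no verdict came back.

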